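# Seat the specimen board in its rack and close the catch

### The job

The upper board of the specimen rack is still standing forward on its rails: with a closed fingertip push its front lip toward the back until the board drops into the locating notches at the back, then swing the catch on the right across its front with the fingertip as far as it goes. Only push, do not grip or lift anything; the specimens must stay in their pockets, and leave the other things on the bench alone.

Things in the scene. Friction and masses are not known exactly. Their poses are not given: they have to be found in the camera images.
- rack: open two-tier specimen rack, grey side plates, 190 mm deep, 180 mm wide, 120 mm high, stands firm. Origin under its middle, on the bench; x to its back, y to its left (seen from its open front), z up. Nothing is above the upper tier; its side plates guide the upper board (2 mm play a side). The lower board with two steel blocks is already in place, its catch shut, and no part of the job
- board: the rack's upper board, loose plywood, 0.5 to 0.7 kg, 160 mm deep (x), 150 wide, 10 thick, six round pockets 4 mm deep, a brown lip along its front edge. Origin mid underside, axes as the rack's. It starts level, 22 to 50 mm too far forward, its underside 101 mm above the bench; home, its front is still at that height, its rear 6 mm lower. Sliding takes 2 to 6 N; pressing down on the lip tips it
- lip (a point): middle of the top of the lip's upright front face, 88 mm in front of the board's origin and 26 mm above its underside; the lip runs the board's full width, is 8 mm thick and reaches down to the underside
- heel (a point): middle of the underside of the board's dark steel batten: 10 mm wide, 6 mm deep, across the board's full width, centred 69 mm behind its origin. The batten slides on the rails until it drops into the notches
- notch (a point): midway between the two locating notches, at rail-top height, 69 mm behind the rack's origin; axes as the rack's. The two aluminium rails run along x, tops 95 mm above the bench; each notch is 14 mm long (x), 9 mm deep, with the rail going on behind it. White studs 6 mm high at the rails' front ends carry the board's front. Board home: the heel is 5 to 6 mm below this point and within 2 mm of it along x
- catch (a joint): steel catch, a level flat arm 10 mm wide, 8 mm thick, underside 102 mm above the bench, reaching 58 mm from an upright pivot. Radians: 0 points forward (rack -x), negative is outward to the right (to -0.75); it grows swinging inward to its stop at 1.57, across the front of the seated board, 4 mm off the lip. Stays where left; 1 to 2 N at the knob. A forward board blocks it
- catch_pivot (a point): on the catch's pivot axis, 97 mm in front of the rack's origin, 93 mm to its right, 110 mm above the bench; below it stands a grey post 30 x 18 mm, up to 100 mm
- catch_knob (a point): middle of the top of the black upright knob on the catch's arm: 12 mm across, 18 mm tall, 51 mm from the pivot axis, top 128 mm above the bench
- specimen_1: resin-mounted specimen, a black round puck, 30 mm across, 17 mm tall, standing loose in one of the board's pockets; origin in the middle of its underside
- specimen_2: resin-mounted specimen, a black round puck, 30 mm across, 17 mm tall, standing loose in one of the board's pockets; origin in the middle of its underside
- specimen_3: resin-mounted specimen, a brown round puck, 30 mm across, 19 mm tall, standing loose in one of the board's pockets; origin in the middle of its underside
- tweezers: bystander: steel tweezers, 127 mm long
- test_block: bystander: round steel hardness test block, 60 mm across, 10 mm thick
- screwdriver: bystander: green-handled screwdriver, 229 mm long
Things that resemble listed ones, but are neither listed nor needed, are in the scene too. What is shaped like the specimen_2 but blue or orange is not meant.

How it is judged (in metres and radians):
On the way, in this order (a step that is already met when the one before it is completed fails the run):
1. the board has dropped into the locating notches (x of heel in the frame of notch between -0.005 and 0.005 m and z of heel in the frame of notch below -0.004 m), for 0.2 s.
2. the catch is swung across the board's front (all of step 1 and value of joint catch above 1.4 rad), for 0.2 s.
At the end, for the whole second after the job is handed in: The board rests in the rack, its batten at least 4 mm down in the notches and within 5 mm of their middle, at rest; the catch stands at 1.4 rad or more; every specimen stands in its pocket (all of step 2 and linear speed of board below 0.01 m/s and z of each of specimen_1, specimen_2, specimen_3 in the frame of board below 0.0095 m and x of specimen_1 in the frame of board between 0.026 and 0.038 m and x of specimen_2 in the frame of board between 0.026 and 0.038 m and x of specimen_3 in the frame of board between -0.028 and -0.016 m); the robot touches nothing.
It fails at once if the board is lifted off its rails (z of board in the frame of rack above 0.112 m or z of lip in the frame of rack above 0.138 m or z of heel in the frame of notch above 0.012 m).
It fails at once if a specimen leaves its pocket (not (z of each of specimen_1, specimen_2, specimen_3 in the frame of board below 0.0095 m and x of specimen_1 in the frame of board between 0.026 and 0.038 m and x of specimen_2 in the frame of board between 0.026 and 0.038 m and x of specimen_3 in the frame of board between -0.028 and -0.016 m)).
It fails at once if a bystander is moved more than 2 cm (distance of any of tweezers, test_block, screwdriver from where it was at the start of the episode above 0.02 m).
It also fails if it takes over 54 s, if anything falls off the work surface, if the arm or the gripper's body presses on something with over 40 N, if the wrist force passes 120 N, or if a joint passes its speed limit or range.

### The arm

A 7-joint arm with a two-finger parallel gripper is mounted at the origin on a cart in front of the work surface, level with it; the furniture and walls round the work are solid. World frame = base frame: x ahead of the robot, y to its left, z up, the work surface at z = 0. Lengths are in m, angles in degrees, forces in N, time in s.
With the tool pointing down it reaches from about 0.425 to 0.875 m from the base axis. Payload 4.7 kg.
Tool frame: the origin (TCP) lies on the centre line of the jaws, within the pads' length; the fingertips stand 11 mm ahead of it and the grasp point (between the pads) lies 8 mm behind it; z points along the fingers, y is the direction in which the jaws open and shut (so a half turn about z gives the same grasp; the last joint's range is limited). The gripper opens to 87 mm and grips with 3 to 60 N. Pads are 19 mm wide; open, the fingers measure 117 mm over their backs; the gripper's body (75 mm by 190 mm) begins 51 mm behind the grasp point.
Start: joints at [-66.515, 18.392, -4.016, 83.108, 1.295, 78.541, -3.26], TCP at [0.251, 0.6, 0.234] pointing down, gripper open.
Joint ranges: [-163.93, 163.93], [-17.29, 119.83], [-79.2, 71.16], [3.27, 140.29], [-89.18, 269.18], [5.43, 117.66], [-154.24, 154.24]. Speed limits (degrees/s): [147.25, 147.25, 180, 180, 180, 180, 180].

### API

Orientations are given as [roll, pitch, yaw] about the fixed x, y, z axes, in that order (R = Rz(yaw) Ry(pitch) Rx(roll)).
In Python, from cell import env gives the robot as it stands.
- The arm moves only by the tool servo_tool, never from a script. Its argument "moves" is text: rows parted by semicolons, each of 7 numbers parted by spaces: the shift along the tool's x, y, z as a fraction of full scale, then the turn, a rotation vector about the tool's x, y, z as a fraction of full scale, then the gripper's target within -1 to 1 (shut at 1, half-way at 0, fully open at -1). A call has 1 to 20 rows; each row shifts and turns the pose as measured when the row begins, along the tool's axes as they then stand; what a row does not reach is not made up. Full scale, the value 1, is 1000 mm for a shift and 0.5 rad for a turn. A row lasts 1/12 s, in which the tool goes at most 41.7 mm and 7.16 degrees, less where a joint would pass 70% of its speed; a pose out of reach is approached as far as the arm can. A call with a number of a shift or a turn outside -1 to 1 is refused whole. A call with a gripper value outside its range is refused whole. The fingers move at their own pace and stop on an object; "squeeze" is the grip in N (left out, the last holds). Time passes only in rows, so rows that do not move let the fingers close. It gives the time, the measured TCP pose, the force and the opening at its end, in the units of the state.
- env.get_obs(): the state, without advancing time (a new reading comes with each control period).
- env.read_camera(name): name is "scene" or "side" or "wrist"; returns a dict with "img" (480x640x3 uint8, red, green, blue), "range_z" (480x640 float32, m along the optical axis (not along the pixel's ray), 0 where there is no reading), "mtx" (3x3 intrinsics, pixels), "T" (4x4, takes a point from camera to world coordinates); the wrist camera has in their place "hand_eye" (4x4, takes a point from camera to tool coordinates, whose origin is the TCP and whose axes are the flange's). Camera axes: x right, y up, looking along -z (the intrinsics and any distortion apply to the point x, -y, -z); pixel columns grow to the right and rows downward; lengths in m; the calibration is good to about 2 mm. A picture is of the moment at which its call begins: read the wrist's pose just before it.
- env.sign_off(): hands the job in, once; it reports no verdict.
The state is a dict: "time_s": time; "qpos": joint angles; "joint_velocities": joint speeds; "effort": joint torques, N m; "tool_pos": TCP position; "tool_rot": TCP orientation; "force": force on the tool from outside, world axes, zero at the start; "wrist_torque": the same for the moment, N m; "grip_width": finger opening in m.
Only numpy, scipy, OpenCV 4.12 (cv2) and the standard library are available. Lean on these libraries where they do the work, as an engineer would, in place of code of your own. Each camera call takes 0.05 s, during which the arm holds its last target.

## Working session

There is one attempt and no reset: what is moved stays moved. The work goes in short steps, Python scripts to look and compute and a tool call to move; the robot and the scene stay as the last step left them, time stands still between calls to the robot, and variables do not carry over. Pictures are saved under pics/ and viewed, and the job is handed in when it is done.

Besides the shell and the picture viewer there is one more tool, called after ">>>" as name(argument=value, ...) on one line, values as JSON. servo_tool: Moves the arm, as the interface text tells. Its arguments: {"type":"object","properties":{"moves":{"type":"string"},"squeeze":{"type":"number"}},"required":["moves"]}

```bash
mkdir -p pics; ls; cat > h.py <<'E'
import numpy as np, cv2
from cell import env
def snap(name,fn):
    o=env.get_obs(); c=env.read_camera(name); cv2.imwrite('pics/'+fn+'.png',c['img'][:,:,::-1]); 
    if 'T' not in c:
        from scipy.spatial.transform import Rotation as R
        c['o']=o
    np.savez('pics/'+fn+'.npz',**{k:v for k,v in c.items() if k!='o'})
    return c
def pt(c,u,v,d=None,T=None):
    T=c['T'] if T is None else T
    if d is None: d=np.median(c['range_z'][int(v)-1:int(v)+2,int(u)-1:int(u)+2])
    K=c['mtx']; x=(u-K[0,2])/K[0,0]*d; y=(v-K[1,2])/K[1,1]*d
    return (T@np.array([x,-y,-d,1]))[:3]
def onz(c,u,v,z):
    a=pt(c,u,v,0.5);b=pt(c,u,v,1.0); t=(z-a[2])/(b[2]-a[2]); return a+t*(b-a)
E
python3 - <<'E'
from h import *
o=env.get_obs(); print(o)
for n in('scene','side','wrist'):
    c=snap(n,n+'0'); print(n,c['mtx'].tolist(),c.get('T',c.get('hand_eye')).round(3).tolist(),[k for k in c])
E
```

```text
pics
{'time_s': 0.0, 'qpos': array([-66.51228286,  18.43821845,  -4.01702945,  83.17658842,
         1.29507276,  78.54082375,  -3.25993819]), 'joint_velocities': array([-0.0646502 , -0.03595756, -0.04281422, -0.06013366,  0.03401167,
        0.0667178 , -0.00038092]), 'effort': array([-1.54372037e-04, -4.91298366e+01, -4.03978424e-01, -3.12513828e+01,
       -6.37538591e-02,  4.41254396e-02,  1.89172297e-04]), 'tool_pos': array([0.25044886, 0.59921946, 0.23245646]), 'tool_rot': array([-1.79889626e+02,  5.46282092e-03,  1.57323573e+02]), 'force': array([ 0.20528115, -0.49843288, -0.01088706]), 'wrist_torque': array([ 0.01587093,  0.05281397, -0.02450226]), 'grip_width': 0.08707988213942966}
scene [[589.530803940397, 0.0, 328.4511377760309], [0.0, 589.530803940397, 242.42515134728717], [0.0, 0.0, 1.0]] [[0.486, 0.698, -0.527, 0.056], [-0.874, 0.379, -0.304, -0.36], [-0.013, 0.608, 0.794, 0.961], [0.0, 0.0, 0.0, 1.0]] ['img', 'range_z', 'mtx', 'T']
side [[451.31508494746055, 0.0, 319.34593436564853], [0.0, 451.31508494746055, 248.67148516117473], [0.0, 0.0, 1.0]] [[0.492, 0.349, -0.797, -0.127], [-0.87, 0.224, -0.439, -0.405], [0.026, 0.91, 0.414, 0.474], [0.0, 0.0, 0.0, 1.0]] ['img', 'range_z', 'mtx', 'T']
wrist [[380.12532483186465, 0.0, 323.4564648639029], [0.0, 380.12532483186465, 224.07403986468842], [0.0, 0.0, 1.0]] [[-0.001, 0.961, 0.277, 0.075], [1.0, 0.001, 0.001, -0.0], [0.001, 0.277, -0.961, -0.15], [0.0, 0.0, 0.0, 1.0]] ['img', 'range_z', 'mtx', 'hand_eye', 'o']
```

View pics/scene0.png

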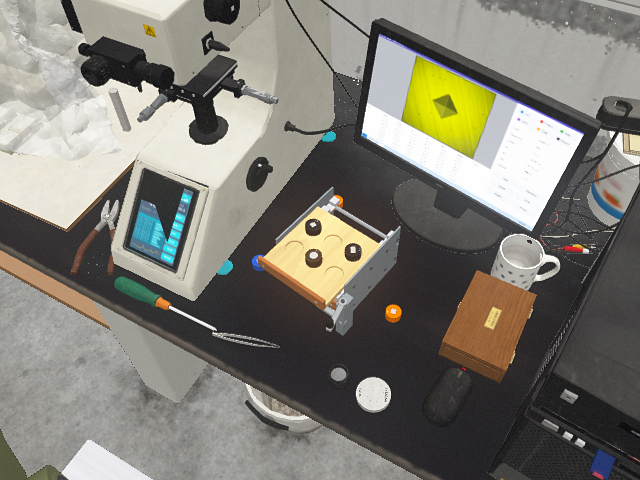

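View pics/side0.png

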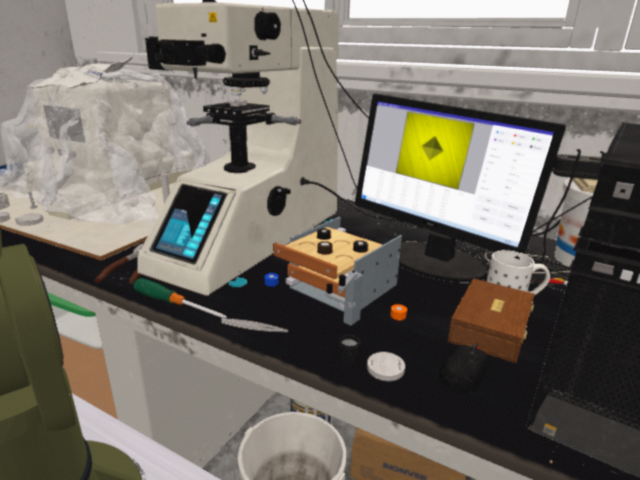

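View pics/wrist0.png

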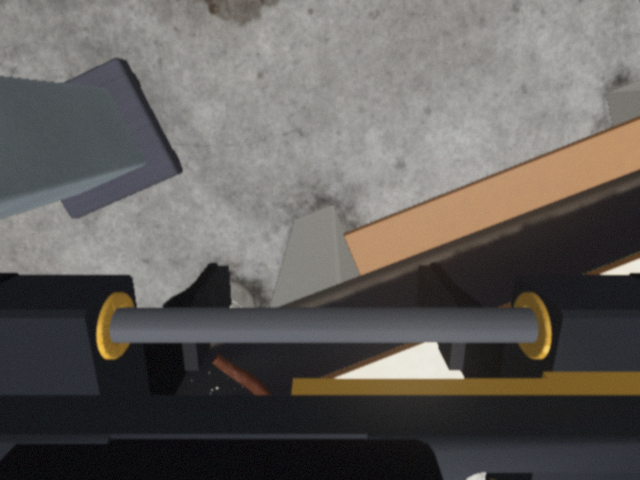

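```bash
python3 - <<'E'
import cv2
a=cv2.imread('pics/scene0.png')[180:345,240:410]; cv2.imwrite('pics/sc_crop.png',cv2.resize(a,None,fx=4.6,fy=3.6*1,interpolation=cv2.INTER_CUBIC) if 0 else cv2.resize(a,None,fx=3.6,fy=3.6,interpolation=cv2.INTER_CUBIC))
a=cv2.imread('pics/side0.png')[210:330,260:410]; cv2.imwrite('pics/si_crop.png',cv2.resize(a,None,fx=5,fy=5,interpolation=cv2.INTER_CUBIC))
E
```

```text
(no output)
```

View pics/sc_crop.png

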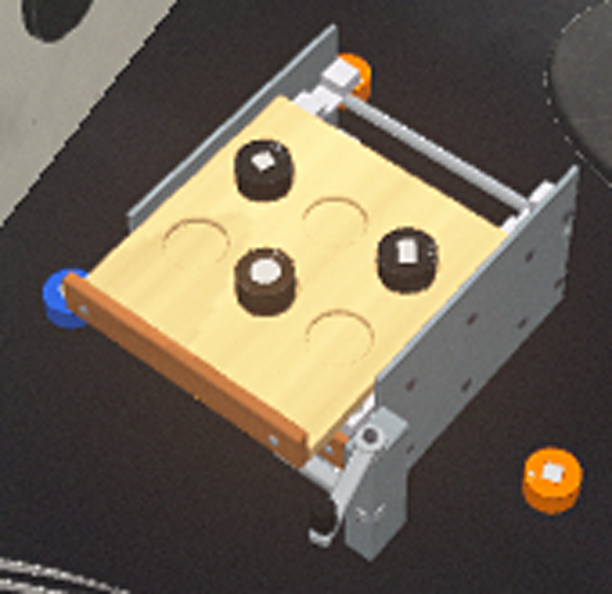

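View pics/si_crop.png

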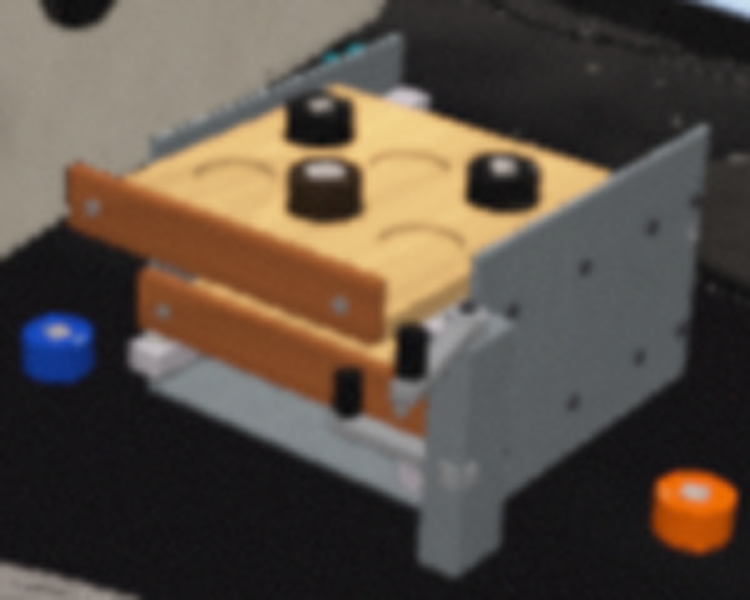

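```bash
python3 - <<'E'
from h import *
class C(dict):pass
c=dict(np.load('pics/scene0.npz'))
f=lambda u,v:(240+u/3.6,180+v/3.6)
for n,u,v,z in [('RB',578,168,.12),('RF',378,380,.12),('LB',335,25,.12),('LF',130,212,.12),('lipL',64,280,.127),('lipR',306,440,.127),('pivtop',371,436,.112),('knobtop',323,500,.128),('s3',265,270,.13),('s1',262,161,.128),('s2',407,250,.128)]:
    p=f(u,v); print(n,np.round(p,1),onz(c,*p,z).round(4),pt(c,*p).round(4))
s=dict(np.load('pics/side0.npz'))
g=lambda u,v:(260+u/5,210+v/5)
for n,u,v,z in [('RB',708,128,.12),('RF',476,262,.12),('lipL',70,165,.127),('lipR',385,285,.127),('knobtop',411,327,.128)]:
    p=g(u,v); print('side',n,np.round(p,1),onz(s,*p,z).round(4),pt(s,*p).round(4))
E
```

```text
RB [400.6 226.7] [ 0.7088 -0.1357  0.12  ] [ 0.8004 -0.1043  0.002 ]
RF [345.  285.6] [ 0.5466 -0.107   0.12  ] [ 0.5474 -0.1066  0.1186]
LB [333.1 186.9] [0.7366 0.0206 0.12  ] [ 8.344e-01  7.520e-02 -8.000e-04]
LF [276.1 238.9] [0.5758 0.0498 0.12  ] [0.5755 0.0496 0.1205]
lipL [257.8 257.8] [0.5207 0.0523 0.127 ] [0.5215 0.0531 0.1255]
lipR [325.  302.2] [ 0.4977 -0.0955  0.127 ] [ 0.5015 -0.0932  0.1197]
pivtop [343.1 301.1] [ 0.5221 -0.1164  0.112 ] [ 0.5212 -0.1169  0.1137]
knobtop [329.7 318.9] [ 0.4733 -0.118   0.128 ] [ 0.4734 -0.1179  0.1277]
s3 [313.6 255. ] [ 0.5708 -0.0318  0.13  ] [ 0.5722 -0.0309  0.1277]
s1 [312.8 224.7] [0.6306 0.0045 0.128 ] [0.6333 0.0062 0.1241]
s2 [353.1 249.4] [ 0.6158 -0.0861  0.128 ] [ 0.6174 -0.0853  0.1256]
side RB [401.6 235.6] [ 0.7019 -0.1399  0.12  ] [ 0.9808 -0.0507  0.0011]
side RF [355.2 262.4] [ 0.5376 -0.1128  0.12  ] [ 0.5455 -0.1093  0.1158]
side lipL [274. 243.] [0.5169 0.0481 0.127 ] [0.5198 0.0502 0.1254]
side lipR [337. 267.] [ 0.4914 -0.0999  0.127 ] [ 0.5005 -0.0954  0.1219]
side knobtop [342.2 275.4] [ 0.467  -0.1221  0.128 ] [ 0.469  -0.1212  0.1269]
```

```bash
python3 - <<'E'
from h import *
H={}
for n in('scene','side'):
    c=dict(np.load(f'pics/{n}0.npz')); K=c['mtx'];d=c['range_z'];v,u=np.mgrid[:480,:640]
    P=np.stack([(u-K[0,2])/K[0,0]*d,-(v-K[1,2])/K[1,1]*d,-d,np.ones_like(d)],-1)[d>0]@c['T'].T
    for x,y,z in P[:,:3]:
        k=(int(np.floor(x/.05)),int(np.floor(y/.05))); H[k]=max(H.get(k,-9),z)
print('y(left edge) ->',[round(j*.05,2) for j in range(16,-8,-1)])
for i in range(3,19): print('%.2f'%(i*.05),' '.join('%4d'%(H[(i,j)]*1000) if (i,j) in H else '   .' for j in range(16,-8,-1)))
E
```

```text
y(left edge) -> [0.8, 0.75, 0.7, 0.65, 0.6, 0.55, 0.5, 0.45, 0.4, 0.35, 0.3, 0.25, 0.2, 0.15, 0.1, 0.05, 0.0, -0.05, -0.1, -0.15, -0.2, -0.25, -0.3, -0.35]
0.15 -786 -785 -787 -783 -785 -785    .    .    .    .    .    .    .   -1    0    0    0    .    .    .    .    .    .    .
0.20 -786 -785 -784 -785 -786 -786 -790 -787 -790 -787 -789    .    .    .    .    .    .    .    .    .    .    .    .    .
0.25 -786 -786 -787 -784 -783 -785 -784 -785 -783 -784 -787 -784 -790    .    .    .    .    .    .    .    .    .    .    .
0.30 -785 -785 -780 -786 -785 -781 -787 -781 -785 -784 -787 -786 -787 -788 -785    .    .    .    .    .    .    .    .    .
0.35    0    1    0    1    6    7    8    7   17    7   32   34   27   18    7    6    6    6    6    5    6    5    5    6
0.40   12   13   12   18   16   19    8    7   19   63   88   82   83   83   69   15   13   10    5   38   37   16   10   31
0.45   26   12   19   19   19   19   18   17   18  109  138  476  466  136   89    7    6  120  131  131   36   15   21   42
0.50   59   55   21   19   20   19   19   16   18  149  530  534  531
[... 355 characters left out ...]
 -793  347  411  414  539  524  336  124  116  117  125    7    8   55   57
0.70  357  302  223  157   47  131   20    . -439  209  347  402  414  552  539    4  124   80   80  122    7    6   56   94
0.75  355  304  178  132  127  130   19    . -498  224  374  412  416  550  553   18   21    6    7   15   15   16    9   94
0.80  376  272  172   19   21   18   19    . -550 -793    .    .    .  544  503  140   18    6   16   17  114  168  236  353
0.85  364  262  126   19   19   19   19    . -613 -795    . -654 -638  546  437  198  296  369  371  367  365  361  359  356
0.90  357  246  171   19   21    .   12    . -663 -792 -793 -672    .  548  384  363  374  373  370  365  361  354   14    .
```

```bash
python3 - <<'E'
from h import *
for n in('scene','side'):
    c=dict(np.load(f'pics/{n}0.npz')); K=c['mtx'];d=c['range_z'];v,u=np.mgrid[:480,:640]
    P=(np.stack([(u-K[0,2])/K[0,0]*d,-(v-K[1,2])/K[1,1]*d,-d,np.ones_like(d)],-1)[d>0]@c['T'].T)[:,:3]
    for z0,z1 in((.1,.15),(.15,.25),(.25,.4),(.4,.5),(.5,.7)):
        r=[]
        for y in np.arange(.0,.45,.05):
            m=P[(P[:,1]>y)&(P[:,1]<y+.05)&(P[:,2]>z0)&(P[:,2]<z1)&(P[:,0]>.2)]
            r.append((round(y,2),round(float(np.percentile(m[:,0],1)),3) if len(m)>10 else None))
        print(n,z0,r)
E
```

```text
scene 0.1 [(np.float64(0.0), 0.512), (np.float64(0.05), 0.519), (np.float64(0.1), 0.638), (np.float64(0.15), 0.473), (np.float64(0.2), 0.47), (np.float64(0.25), 0.469), (np.float64(0.3), 0.466), (np.float64(0.35), None), (np.float64(0.4), None)]
scene 0.15 [(np.float64(0.0), 0.889), (np.float64(0.05), 0.893), (np.float64(0.1), 0.637), (np.float64(0.15), 0.523), (np.float64(0.2), 0.519), (np.float64(0.25), 0.517), (np.float64(0.3), 0.515), (np.float64(0.35), None), (np.float64(0.4), None)]
scene 0.25 [(np.float64(0.0), 0.899), (np.float64(0.05), 0.917), (np.float64(0.1), 0.684), (np.float64(0.15), 0.681), (np.float64(0.2), 0.627), (np.float64(0.25), 0.549), (np.float64(0.3), None), (np.float64(0.35), None), (np.float64(0.4), None)]
scene 0.4 [(np.float64(0.0), None), (np.float64(0.05), None), (np.float64(0.1), 0.622), (np.float64(0.15), 0.518), (np.float64(0.2), 0.492), (np.float64(0.25), 0.486), (np.float64(0.3), 0.522), (np.float64(0.35), 0.594), (np.float64(0.4), 0.593)]
scene 0.5 [(np.float64(0.0), None), (np.float64(0.05), None), (np.float64(0.1), 0.633), (np.float64(0.15), 0.549
[... 662 characters left out ...]
p.float64(0.05), 0.914), (np.float64(0.1), 0.683), (np.float64(0.15), 0.68), (np.float64(0.2), 0.626), (np.float64(0.25), 0.551), (np.float64(0.3), 0.625), (np.float64(0.35), None), (np.float64(0.4), None)]
side 0.4 [(np.float64(0.0), 1.14), (np.float64(0.05), 1.141), (np.float64(0.1), 0.621), (np.float64(0.15), 0.518), (np.float64(0.2), 0.49), (np.float64(0.25), 0.485), (np.float64(0.3), 0.545), (np.float64(0.35), 0.591), (np.float64(0.4), 0.591)]
side 0.5 [(np.float64(0.0), 1.213), (np.float64(0.05), 1.213), (np.float64(0.1), 0.633), (np.float64(0.15), 0.548), (np.float64(0.2), 0.548), (np.float64(0.25), 0.547), (np.float64(0.3), 0.546), (np.float64(0.35), 1.749), (np.float64(0.4), 1.749)]
```

>>> servo_tool(moves="-0.008 -0.02 0 0 0 -0.22 1; -0.012 -0.035 0 0 0 -0.22 1; -0.012 -0.035 0 0 0 0 1; -0.012 -0.035 0 0 0 0 1; -0.012 -0.035 0 0 0 0 1; -0.012 -0.035 0 0 0 0 1; -0.012 -0.035 0 0 0 0 1", squeeze=10)

```text
time_s: 0.73
tool_pos: [0.2779, 0.3553, 0.2269]
tool_rot: [-179.7, -0.3, 171.3]
force: [0.5, -0.5, 0.5]
grip_width: 0.0486
```

>>> servo_tool(moves="-0.027 -0.027 0 0 0 0.05 1; -0.027 -0.027 0 0 0 0 1; -0.027 -0.027 0 0 0 0 1; -0.027 -0.027 0 0 0 0 1; -0.027 -0.027 0 0 0 0 1; -0.017 -0.034 0 0 0 0 1; -0.017 -0.034 0 0 0 0 1; -0.017 -0.034 0 0 0 0 1; -0.017 -0.034 0 0 0 0 1; 0 0 0 0 0 0 1")

```text
time_s: 1.57
tool_pos: [0.4346, 0.0291, 0.2264]
tool_rot: [-179.8, -0.2, 169.5]
force: [-0.4, 0.1, 1.0]
grip_width: 0.0004
```

```bash
python3 - <<'E'
from h import *
o=env.get_obs();print({k:np.round(o[k],3) for k in('time_s','tool_pos','tool_rot','qpos','force','grip_width')})
snap('wrist','w1'); snap('scene','s1')
E
```

```text
{'time_s': np.float64(1.567), 'tool_pos': array([0.435, 0.029, 0.226]), 'tool_rot': array([-179.815,   -0.197,  169.535]), 'qpos': array([-36.488,  -9.582,  26.33 , 112.85 ,   4.468,  76.045,  67.96 ]), 'force': array([-0.351,  0.091,  0.99 ]), 'grip_width': np.float64(0.0)}
```

View pics/w1.png

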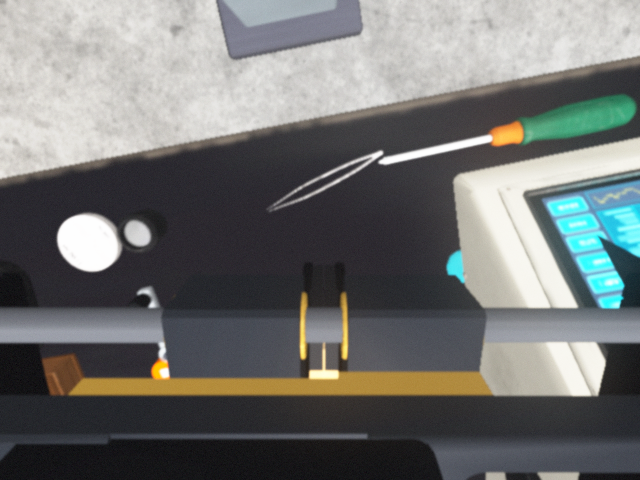

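View pics/s1.png

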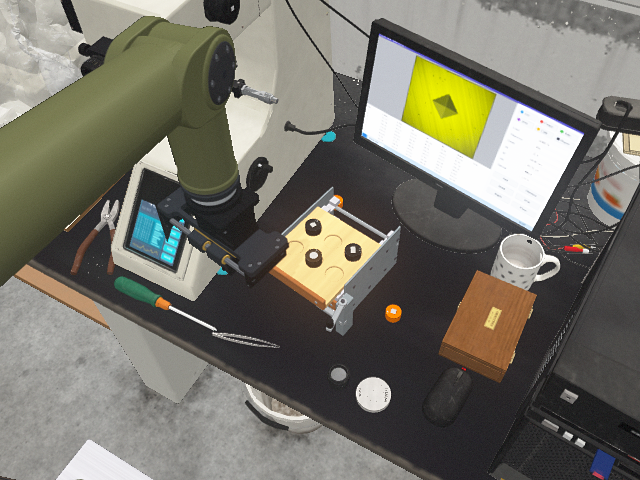

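>>> servo_tool(moves="-0.024 -0.023 0 0 0 0 1; -0.024 -0.023 0.01 0 0 0 1; 0 0 0.027 0 0 0 1; 0 0 0.027 0 0 0 1; 0 0 0.027 0 0 0 1; 0 0 0.017 0 0 0 1; 0 0 0 0 0 0 1")

```text
time_s: 2.25
tool_pos: [0.4743, -0.0058, 0.1144]
tool_rot: [179.7, -0.2, 171.0]
force: [-1.2, -0.3, 0.5]
grip_width: 0.0007
```

```bash
python3 - <<'E'
from h import *
o=env.get_obs();print({k:np.round(o[k],3) for k in('time_s','tool_pos','tool_rot','qpos','force')})
snap('side','si2'); snap('scene','s2')
a=cv2.imread('pics/side0.png')
a=cv2.imread('pics/si2.png')[190:330,230:410]; b=cv2.imread('pics/s2.png')[190:330,230:410]
cv2.imwrite('pics/c2.png',cv2.resize(np.hstack([b,a]),None,fx=2.2,fy=2.2,interpolation=cv2.INTER_CUBIC))
E
```

```text
{'time_s': np.float64(2.25), 'tool_pos': array([ 0.474, -0.006,  0.114]), 'tool_rot': array([ 1.79662e+02, -1.56000e-01,  1.71006e+02]), 'qpos': array([-33.726,   2.244,  32.361, 116.645,  -1.776,  61.563,  80.47 ]), 'force': array([-1.159, -0.331,  0.532])}
```

View pics/c2.png

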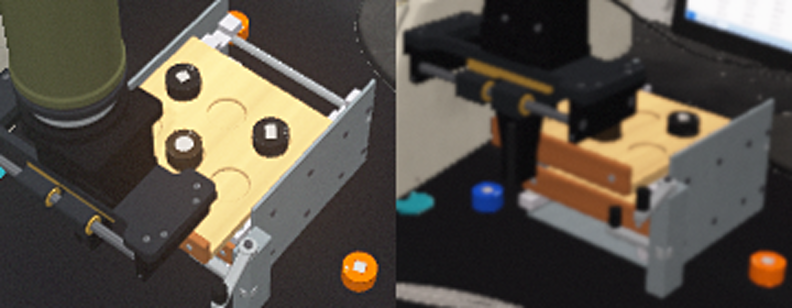

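>>> servo_tool(moves="0 -0.009 -0.003 0 0 0.04 1; 0 -0.009 -0.003 0 0 0 1; -0.006 0 0 0 0 0 1; -0.006 0 0 0 0 0 1; -0.004 0 0 0 0 0 1; -0.004 0 0 0 0 0 1")

```text
time_s: 2.85
tool_pos: [0.497, -0.0271, 0.1302]
tool_rot: [179.3, 0.5, 169.9]
force: [-3.5, 1.0, -2.2]
grip_width: 0.0006
```

>>> servo_tool(moves="0.006 0 0 0 0 0 1; 0 0 0 0 0 0 1; 0 0 0.005 0 0 0 1; 0 0 0 0 0 0 1")

```text
time_s: 3.18
tool_pos: [0.4925, -0.0262, 0.1251]
tool_rot: [179.3, 0.6, 169.9]
force: [-1.3, -0.8, -0.1]
grip_width: 0.0004
```

>>> servo_tool(moves="0 0 0.005 0 0 0 1; 0 0 0.002 0.01 -0.02 0 1; 0 0 0 0 0 0 1")

```text
time_s: 3.43
tool_pos: [0.4926, -0.0259, 0.1171]
tool_rot: [179.6, 1.3, 169.9]
force: [0.3, -0.9, -0.4]
grip_width: 0.0006
```

```bash
python3 - <<'E'
from h import *
o=env.get_obs();print({k:np.round(o[k],3) for k in('time_s','tool_pos','tool_rot','qpos','force')})
snap('side','si3'); snap('scene','s3')
a=cv2.imread('pics/si3.png')[210:310,260:390]; b=cv2.imread('pics/s3.png')[210:310,250:380]
cv2.imwrite('pics/c3.png',cv2.resize(np.hstack([b,a]),None,fx=3,fy=3,interpolation=cv2.INTER_CUBIC))
E
```

```text
{'time_s': np.float64(3.433), 'tool_pos': array([ 0.493, -0.026,  0.117]), 'tool_rot': array([179.609,   1.253, 169.898]), 'qpos': array([-32.406,   3.537,  33.716, 115.23 ,  -2.475,  60.552,  82.332]), 'force': array([ 0.349, -0.922, -0.367])}
```

View pics/c3.png

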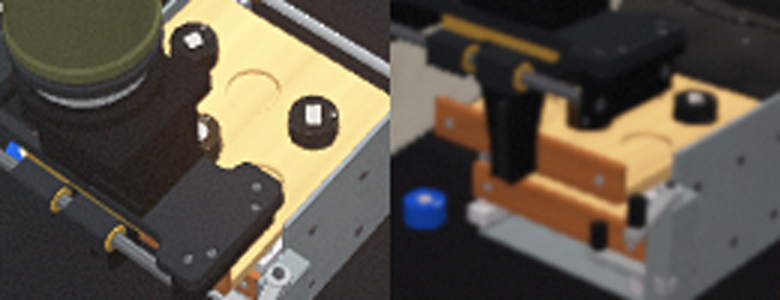

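>>> servo_tool(moves="-0.004 0 0 0 0.02 0 1; -0.004 0 0 0 0.01 0 1; -0.004 0 0 0 0 0 1; -0.004 0 0 0 0 0 1")

```text
time_s: 3.87
tool_pos: [0.5031, -0.0274, 0.1173]
tool_rot: [179.5, -0.6, 170.0]
force: [-8.6, 0.9, 7.2]
grip_width: 0.0005
```

>>> servo_tool(moves="-0.004 0 -0.001 0 -0.01 0 1; -0.004 0 -0.001 0 0 0 1; -0.004 0 0 0 0 0 1")

```text
time_s: 4.12
tool_pos: [0.5115, -0.0291, 0.1175]
tool_rot: [179.6, -1.1, 170.0]
force: [-8.1, 1.6, 6.9]
grip_width: 0.0004
```

```bash
python3 - <<'E'
from h import *
snap('side','si4'); snap('scene','s4')
a=cv2.imread('pics/si4.png')[210:310,260:390]; b=cv2.imread('pics/s4.png')[210:310,250:380]
cv2.imwrite('pics/c4.png',cv2.resize(np.hstack([b,a]),None,fx=3,fy=3,interpolation=cv2.INTER_CUBIC))
E
```

```text
(no output)
```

View pics/c4.png

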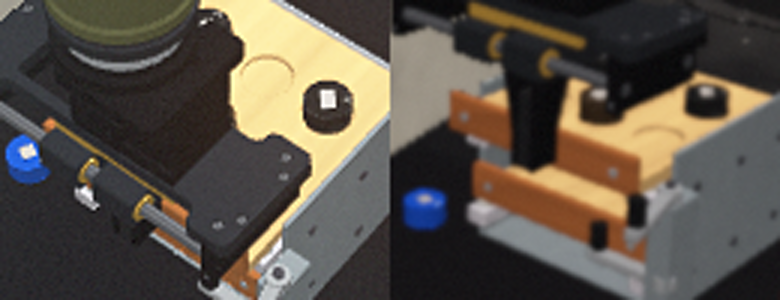

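>>> servo_tool(moves="-0.004 0 -0.001 0 -0.01 0 1; -0.004 0 -0.001 0 -0.01 0 1; -0.004 0 -0.001 0 0 0 1; -0.004 0 -0.001 0 0 0 1")

```text
time_s: 4.55
tool_pos: [0.5272, -0.0323, 0.1196]
tool_rot: [179.7, -0.7, 170.0]
force: [-2.4, -0.0, -2.6]
grip_width: 0.0002
```

>>> servo_tool(moves="-0.003 0 0 0 -0.01 0 1; -0.003 0 0 0 0 0 1; -0.003 0 0 0 0 0 1")

```text
time_s: 4.8
tool_pos: [0.5348, -0.0335, 0.1198]
tool_rot: [179.7, -0.8, 170.0]
force: [-16.3, 2.4, 9.4]
grip_width: 0.0003
```

```bash
python3 - <<'E'
from h import *
snap('side','si5'); snap('scene','s5')
a=cv2.imread('pics/si5.png')[210:310,260:390]; b=cv2.imread('pics/s5.png')[180:280,280:410]
cv2.imwrite('pics/c5.png',cv2.resize(np.hstack([b,a]),None,fx=3,fy=3,interpolation=cv2.INTER_CUBIC))
E
```

```text
(no output)
```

View pics/c5.png

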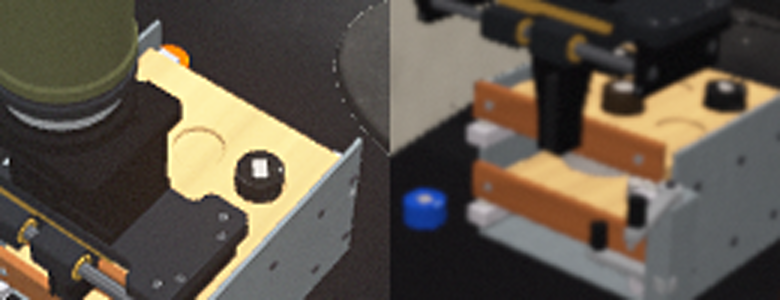

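>>> servo_tool(moves="0.004 0 0 0 0 0 1; 0.02 0 0 0 0 0 1; 0.02 0 0 0 0 0 1; 0 0 -0.03 0 0 0 1; 0 0 -0.01 0 0 0 1")

```text
time_s: 5.32
tool_pos: [0.4951, -0.0271, 0.1613]
tool_rot: [179.7, -0.1, 169.9]
force: [0.9, -0.7, 1.7]
grip_width: 0.0002
```

```bash
cat > chk.py <<'E'
from h import *
import sys
t=sys.argv[1]
o=env.get_obs();print({k:np.round(o[k],3) for k in('time_s','tool_pos','tool_rot','force')})
c=snap('scene','s'+t); s=snap('side','si'+t)
b=c['img'][180:340,250:410,::-1]; a=s['img'][200:330,260:410,::-1]
a=cv2.resize(a,(int(150*160/130),160))
cv2.imwrite('pics/c'+t+'.png',cv2.resize(np.hstack([b,a]),None,fx=2.3,fy=2.3,interpolation=cv2.INTER_CUBIC))
# board top points in rack frame
th=np.radians(-10.2);ex=np.array([np.cos(th),np.sin(th)]);ey=np.array([-np.sin(th),np.cos(th)]);O=np.array([.634,-.0424])
for n,c in(('scene',c),('side',s)):
    K=c['mtx'];d=c['range_z'];v,u=np.mgrid[:480,:640]
    P=(np.stack([(u-K[0,2])/K[0,0]*d,-(v-K[1,2])/K[1,1]*d,-d,np.ones_like(d)],-1)@c['T'].T)[...,:3]
    q=P[...,:2]-O; X=q@ex; Y=q@ey; I=c['img'].astype(int)
    wood=(I[...,0]>200)&(I[...,0]-I[...,2]>50)&(I[...,1]>150)&(P[...,2]>.085)&(P[...,2]<.13)&(abs(X)<.12)&(abs(Y)<.08)
    for x0 in np.arange(-.09,.1,.02):
        m=wood&(X>=x0)&(X<x0+.02)
        if m.sum()>8: print(n,round(x0+.01,3),m.sum(),'z',np.median(P[...,2][m]).round(4))
E
python3 chk.py 6; python3 - <<'E'
E
```

```text
{'time_s': np.float64(5.317), 'tool_pos': array([ 0.495, -0.027,  0.161]), 'tool_rot': array([ 1.79748e+02, -1.25000e-01,  1.69917e+02]), 'force': array([ 0.855, -0.74 ,  1.672])}
scene -0.08 11 z 0.1129
scene -0.06 121 z 0.1113
scene -0.04 127 z 0.1107
scene -0.02 179 z 0.108
scene 0.0 471 z 0.1092
scene 0.02 413 z 0.1082
scene 0.04 360 z 0.1071
scene 0.06 598 z 0.107
scene 0.08 293 z 0.1064
side -0.08 17 z 0.1264
side -0.06 31 z 0.1095
side -0.04 183 z 0.1088
side -0.02 182 z 0.1054
side 0.0 203 z 0.1073
side 0.02 99 z 0.1065
side 0.04 117 z 0.1048
side 0.06 116 z 0.1051
side 0.08 45 z 0.1043
```

View pics/c6.png

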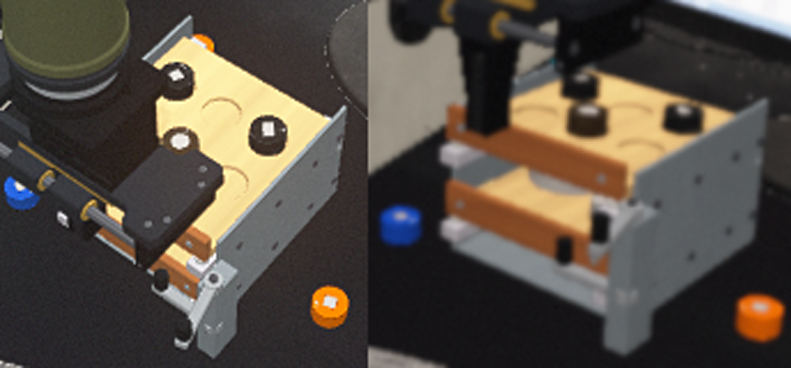

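>>> servo_tool(moves="0.002 -0.033 0 0 0 0 1; 0.002 -0.033 0 0 0 0 1; 0.002 -0.033 0 0 0 0 1; 0.002 -0.033 0 0 0 0 1; 0 0 0 0 0 0 1; 0 0 0 0 0 0 1")

```text
time_s: 5.92
tool_pos: [0.4707, -0.1607, 0.1597]
tool_rot: [179.8, 0.7, 170.2]
force: [0.5, 0.8, 0.5]
grip_width: 0.0006
```

>>> servo_tool(moves="0 0 0.012 0 0 0 1; 0 0 0.012 0 0 0 1; 0 0 0.006 0 0 0 1; 0 0 0 0 0 0 1; 0 0 0 0 0 0 1")

```text
time_s: 6.33
tool_pos: [0.475, -0.1608, 0.1284]
tool_rot: [180.0, 1.0, 170.2]
force: [-0.2, 0.8, -0.6]
grip_width: 0.0005
```

```bash
python3 chk.py 7|head -1
```

```text
{'time_s': np.float64(6.333), 'tool_pos': array([ 0.475, -0.161,  0.128]), 'tool_rot': array([179.962,   1.039, 170.193]), 'force': array([-0.22 ,  0.791, -0.575])}
```

View pics/c7.png

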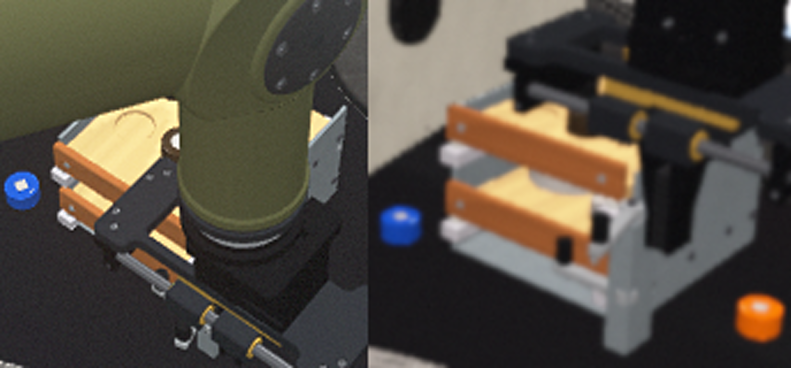

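>>> servo_tool(moves="0.004 0.008 0 0 0.02 0 1; 0 0.008 0 0 0.01 0 1; 0 0.006 0 0 0 0 1; 0 0.006 0 0 0 0 1; 0 0.006 0 0 0 0 1; 0 0.006 0 0 0 0 1")

```text
time_s: 6.93
tool_pos: [0.4781, -0.118, 0.1302]
tool_rot: [-180.0, 0.2, 170.2]
force: [-0.0, -1.5, 0.6]
grip_width: 0.0007
```

```bash
python3 chk.py 8|head -1
```

```text
{'time_s': np.float64(6.933), 'tool_pos': array([ 0.478, -0.118,  0.13 ]), 'tool_rot': array([-1.79977e+02,  1.53000e-01,  1.70198e+02]), 'force': array([-0.04 , -1.54 ,  0.573])}
```

View pics/c8.png

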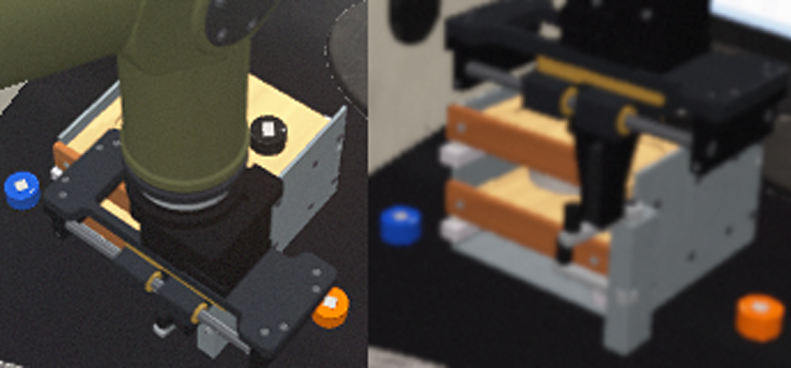

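>>> servo_tool(moves="-0.001 0.006 0.001 0 0 0 1; -0.001 0.006 0.001 0 0 0 1; -0.002 0.006 0 0 0 0 1; -0.002 0.006 0 0 0 0 1; -0.002 0.006 0 0 0 0 1")

```text
time_s: 7.45
tool_pos: [0.4944, -0.0899, 0.129]
tool_rot: [-179.9, 0.5, 170.1]
force: [3.3, -6.6, -0.3]
grip_width: 0.0005
```

```bash
python3 chk.py 9|head -1
```

```text
{'time_s': np.float64(7.45), 'tool_pos': array([ 0.494, -0.09 ,  0.129]), 'tool_rot': array([-179.874,    0.541,  170.115]), 'force': array([ 3.268, -6.61 , -0.299])}
```

View pics/c9.png

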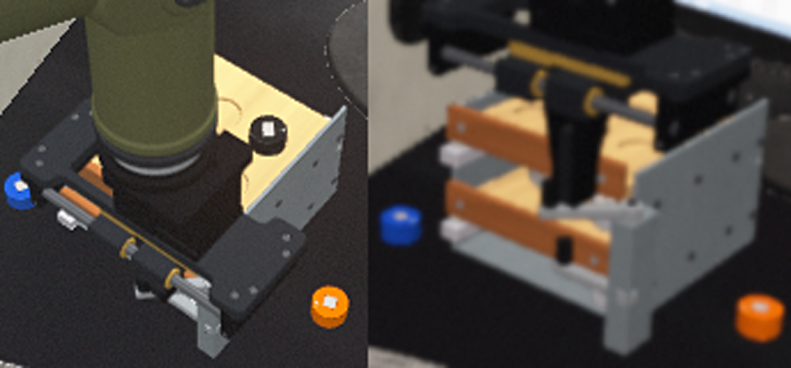

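>>> servo_tool(moves="0.002 -0.005 0 0 0 0 1; 0.012 -0.002 0 0 0 0 1; 0.012 0 0 0 0 0 1; 0.009 0 0 0 0 0 1; 0 0 0 0 0 0 1; 0 0.014 0 0 0 0 1; 0 0.014 0 0 0 0 1; 0 0 0 0 0 0 1")

```text
time_s: 8.22
tool_pos: [0.4616, -0.058, 0.1284]
tool_rot: [179.7, 0.3, 170.1]
force: [-0.6, 0.7, -0.9]
grip_width: 0.0003
```

```bash
python3 chk.py 10|head -1
```

```text
{'time_s': np.float64(8.217), 'tool_pos': array([ 0.462, -0.058,  0.128]), 'tool_rot': array([179.72 ,   0.305, 170.146]), 'force': array([-0.631,  0.716, -0.916])}
```

View pics/c10.png

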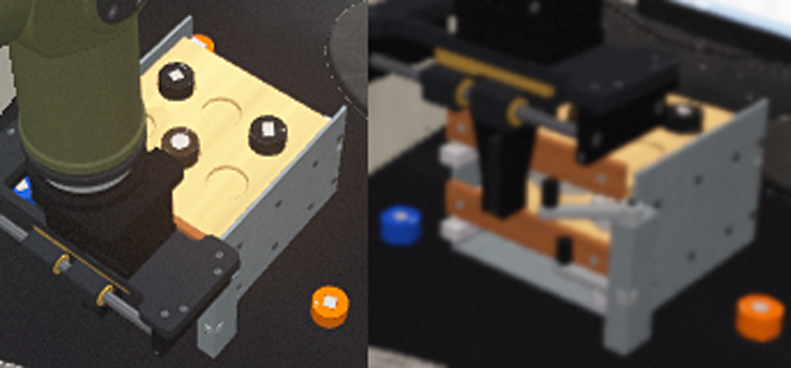

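```bash
python3 - <<'E'
from h import *
s=dict(np.load('pics/si10.npz')); p=onz(s,324.2,263.8,.128); print(p, pt(s,324,266))
print(onz(s,324.2,263.8,.128)[:2]+[.006,.004]-[.522,-.117])
a=cv2.imread('pics/si10.png')[225:305,285:375]; cv2.imwrite('pics/k10.png',cv2.resize(a,None,fx=7,fy=7,interpolation=cv2.INTER_CUBIC))
E
```

```text
[ 0.48865519 -0.0763589   0.128     ] [ 0.4881509  -0.0763814   0.12397521]
[-0.02734481  0.0446411 ]
```

View pics/k10.png

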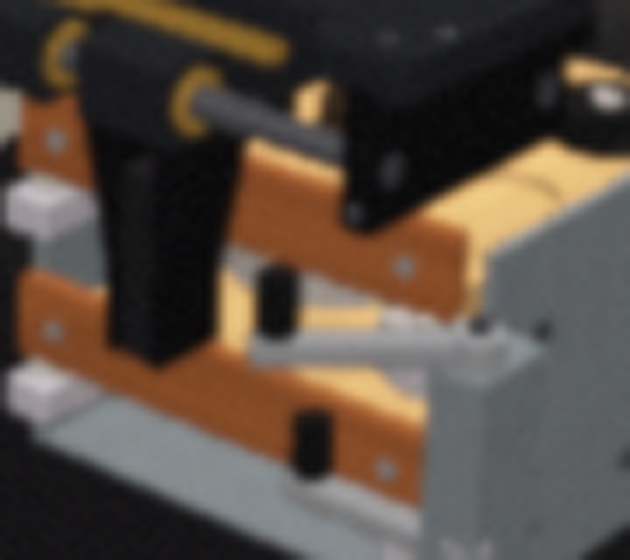

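>>> servo_tool(moves="-0.008 0 0 0 0 0 1; -0.006 0 0 0 0 0 1; -0.006 0 0 0 0 0 1; -0.006 0 0 0 0 0 1; -0.006 0 0 0 0 0 1; -0.006 0 0 0 0 0 1")

```text
time_s: 8.82
tool_pos: [0.4979, -0.0655, 0.1271]
tool_rot: [179.5, -0.3, 170.0]
force: [-3.2, 7.1, 2.8]
grip_width: 0.0002
```

```bash
python3 chk.py 11|head -1; python3 - <<'E'
import cv2
a=cv2.imread('pics/si11.png')[225:305,285:375]; cv2.imwrite('pics/k11.png',cv2.resize(a,None,fx=6,fy=6,interpolation=cv2.INTER_CUBIC))
E
```

```text
{'time_s': np.float64(8.817), 'tool_pos': array([ 0.498, -0.065,  0.127]), 'tool_rot': array([179.466,  -0.348, 169.951]), 'force': array([-3.182,  7.089,  2.826])}
```

View pics/k11.png

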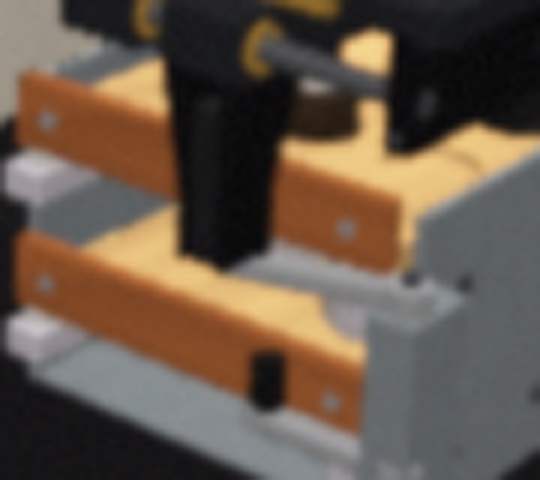

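>>> servo_tool(moves="-0.005 0.002 0 0 0 0 1; -0.005 0.002 0 0 0 0 1; -0.004 0.001 0 0 0 0 1")

```text
time_s: 9.17
tool_pos: [0.5148, -0.0636, 0.1266]
tool_rot: [179.6, -0.4, 170.0]
force: [-13.3, 0.5, 4.5]
grip_width: 0.0001
```

```bash
python3 chk.py 12|head -1; python3 - <<'E'
import cv2
a=cv2.imread('pics/si12.png')[225:305,285:375]; cv2.imwrite('pics/k12.png',cv2.resize(a,None,fx=6,fy=6,interpolation=cv2.INTER_CUBIC))
E
```

```text
{'time_s': np.float64(9.167), 'tool_pos': array([ 0.515, -0.064,  0.127]), 'tool_rot': array([179.622,  -0.351, 170.007]), 'force': array([-13.275,   0.507,   4.473])}
```

View pics/k12.png

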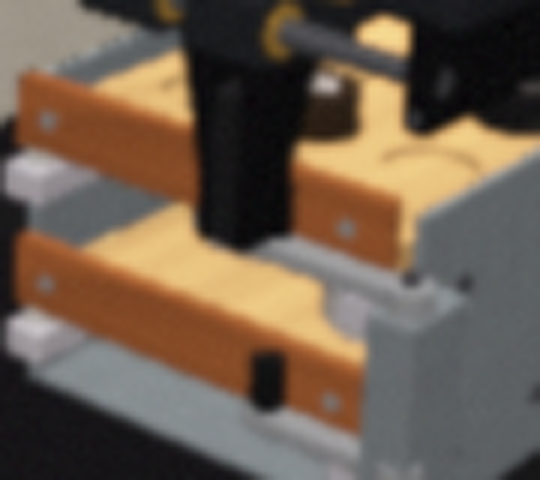

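>>> servo_tool(moves="-0.003 0 0 0 0 0 1; -0.003 0 0 0 0 0 1")

```text
time_s: 9.43
tool_pos: [0.5149, -0.0635, 0.1257]
tool_rot: [179.6, -1.3, 170.0]
force: [-13.3, 3.3, 10.5]
grip_width: 0.0005
```

Stopped against the stop. I'll back off forward, then rise and move clear.

>>> servo_tool(moves="0.008 0 0 0 -0.02 0 1; 0.015 0 0 0 0 0 1; 0.02 0 0 0 0 0 1; 0.01 0 -0.01 0 0 0 1; 0 0 -0.03 0 0 0 1; 0 0.02 -0.03 0 0 0 1; 0 0.035 -0.02 0 0 0 1; 0 0.035 0 0 0 0 1; 0 0.03 0 0 0 0 1; 0 0 0 0 0 0 1")

```text
time_s: 10.27
tool_pos: [0.4939, 0.0606, 0.2238]
tool_rot: [179.5, 0.4, 169.1]
force: [-0.3, 1.0, -0.5]
grip_width: 0.0002
```

```bash
python3 chk.py 13; python3 - <<'E'
import cv2
a=cv2.imread('pics/s13.png')[180:340,250:410]; cv2.imwrite('pics/k13.png',cv2.resize(a,None,fx=3.7,fy=3.7,interpolation=cv2.INTER_CUBIC))
E
```

```text
{'time_s': np.float64(10.267), 'tool_pos': array([0.494, 0.061, 0.224]), 'tool_rot': array([179.498,   0.392, 169.123]), 'force': array([-0.322,  0.967, -0.518])}
scene -0.08 94 z 0.1128
scene -0.06 749 z 0.1117
scene -0.04 649 z 0.1106
scene -0.02 546 z 0.1082
scene 0.0 635 z 0.1092
scene 0.02 489 z 0.1083
scene 0.04 371 z 0.1069
scene 0.06 583 z 0.1071
scene 0.08 300 z 0.1062
side -0.08 16 z 0.1258
side -0.06 35 z 0.1096
side -0.04 207 z 0.1089
side -0.02 196 z 0.1055
side 0.0 201 z 0.1072
side 0.02 103 z 0.1063
side 0.04 112 z 0.1049
side 0.06 121 z 0.1051
side 0.08 41 z 0.1044
```

View pics/c13.png

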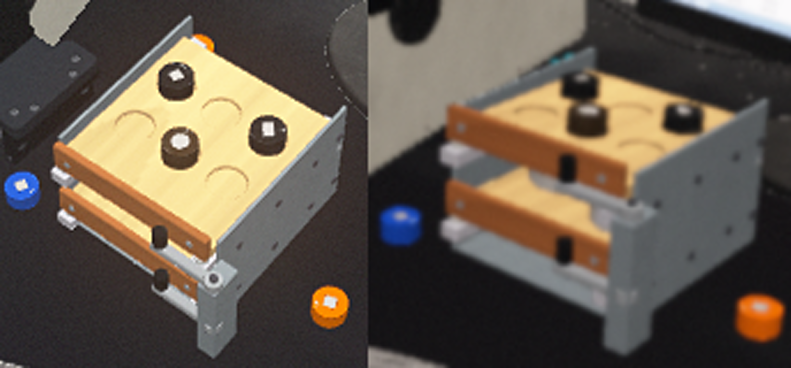

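View pics/k13.png

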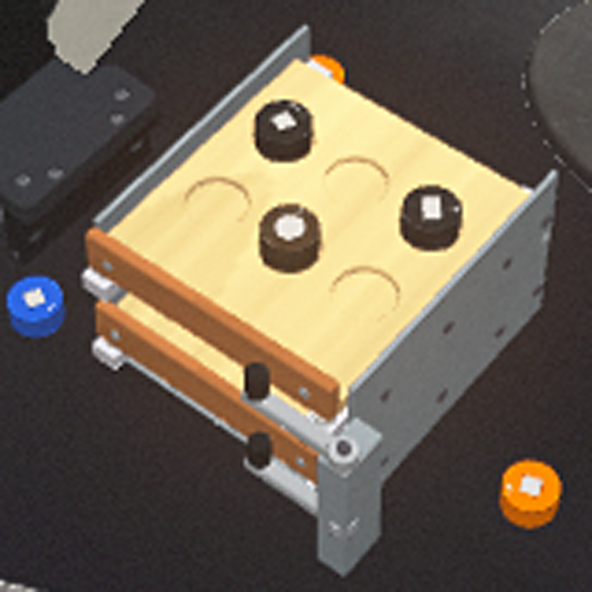

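```bash
python3 - <<'E'
from h import *
c=dict(np.load('pics/s13.npz')); k=onz(c,250+257/3.7,180+369/3.7,.128); p=onz(c,250+344/3.7,180+446/3.7,.112); d=(k-p)[:2]
th=np.radians(-10.2);ex=np.array([np.cos(th),np.sin(th)]);ey=np.array([-ex[1],ex[0]]); print(k,p,d@ex,d@ey,np.arctan2(d@ey,-(d@ex)))
for n,u,v in(('lipL',88,235),('lipR',337,385)):
    q=onz(c,250+u/3.7,180+v/3.7,.127)[:2]-p[:2]; print(n,q@ex,q@ey)
E
```

```text
[ 0.53160568 -0.06572596  0.128     ] [ 0.52304041 -0.11576122  0.112     ] -0.0004305875276827182 0.050761254203453766 1.562313928018324
lipL 0.008670406389539292 0.16438573424260614
lipR 0.016223264163675852 0.017073895335958243
```

```bash
python3 -c "
from cell import env
print(env.sign_off())"
```

```text
the job is handed in; nothing more can be done
None
```

I pushed the upper board's lip back with the closed fingertip until the batten dropped into the notches. I then swung the right-hand catch across in two pushes on its knob until it met its stop, drew the arm clear and handed the job in at about 10.3 s.

**Last checks before hand-in:**
- **Board:** its top falls about 5 to 6 mm from front to rear, which matches the batten seated in the notches.
- **Catch:** its measured angle is about 1.56 rad, and it lies parallel to the shut lower catch.
- **Specimens:** all three appear in their pockets.
- **Bystanders:** the arm stayed away from them, but I did not check their positions again at the end.
- **Contact:** the tool force was back to about 1 N or less, with the arm standing clear. The highest reading at the end of a move was about 19 N, as the board reached its stop.

**What disagreed:**
- **Lip position:** I measured the lip about 12 mm behind the pivot on average (8.7 mm at its left end, 16.2 mm at its right), where 9 mm was expected. I put this down to an error in my pixel readings and the rack angle, because the board's tilt shows it seated.
- **Camera offset:** the two cameras differed by up to about 9 mm in position. The side camera also read the board about 2 mm lower.

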